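# Centre the cream puff on its stand

### The job

One of the two cream puffs on the small dark stands sits off-centre, near the edge: push it gently with the fingertips until it sits upright in the middle of its stand, like its neighbour. Do not pick it up, tip it over or shove it hard, do not shift its stand, and leave the other puff and its stand, the shaker, the brush and the baking tray as they are. Finish with the hand clear of everything.

Things in the scene. Friction and masses are not known exactly. Their poses are not given: they have to be found in the camera images.
- puff: Cream puff in a foil cup, one body, 65 to 125 g: foot 34 mm across, widest (68 mm, upright band) 16 to 21 mm up, then a brown dome 63 mm across, top at 46 mm. Tips if pushed on the dome. Origin: centre of its underside; z up. The one to centre: starts upright on stand, 18 to 28 mm off the plate's centre in any direction. It slides under less than 1 N and stops when the push ends.
- stand: Dark grey glazed pedestal stand, loose, 700 g: flat rimless round plate 84 mm across, its top 70 mm above the table, thin stem, foot 92 mm across. Origin: centre of its underside; z up through the plate's centre. It carries the off-centre puff; it may stand in the left or in the right place.
- puff_done: Bystander: an identical cream puff in a foil cup, already in the middle of stand_done. Origin: centre of its underside; z up.
- stand_done: Bystander: an identical dark grey stand that carries the centred puff. Origin: centre of its underside; z up.
- shaker: bystander: a clear jar with a steel cap, 56 mm across and 110 mm tall, standing on the table beyond the stands. Origin: centre of its underside.
- brush: bystander: a pastry brush lying on the table on the right of the work, its length along its own x axis.
- tray: bystander, does not move: a black baking sheet 380 mm (x) by 280 mm (y), rim 25 mm high, with more cream puffs up to 52 mm above the table, on the left of the work. Origin: centre of its underside.
Not all that is in view belongs to the job. Leave any yellow look-alike of the stand alone.

How it is judged (in metres and radians):
At the end, for the whole second after the job is handed in: The puff is upright (0.08 rad) and at rest on its plate, its centre within 6 mm of the plate's centre; its stand upright and within 12 mm of its start; the other puff still within 6 mm of its stand's centre, that stand within 12 mm of its start; shaker and brush within 15 mm of theirs (horizontal distance between puff and stand below 0.006 m and angle between each of puff, puff_done's own z axis and vertical below 0.08 rad and z of puff in the frame of stand between 0.067 and 0.073 m and linear speed of puff below 0.01 m/s and angular speed of puff below 0.1 rad/s and angle between stand's own z axis and vertical below 0.05 rad and distance of each of stand, stand_done from where it was at the start of the episode below 0.012 m and horizontal distance between puff_done and stand_done below 0.006 m and distance of each of shaker, brush from where it was at the start of the episode below 0.015 m); the robot touches nothing.
It fails at once if the puff is lifted off its plate (more than 10 mm) or falls off it (z of puff in the frame of stand above 0.08 m or z of puff in the frame of stand below 0.06 m).
It fails at once if the puff is tipped by more than 0.4 rad (23 degrees) (angle between puff's own z axis and vertical above 0.4 rad).
It fails at once if the puff is squeezed or shoved hard (more than 8 N from the hand) (contact force between any of the fingers, the arm and puff above 8 N).
It fails at once if the puff's stand is shifted by more than 12 mm or tipped by more than 0.15 rad (distance of stand from where it was at the start of the episode above 0.012 m or angle between stand's own z axis and vertical above 0.15 rad).
It fails at once if a bystander is disturbed: the other puff or its stand moved by more than 12 mm, the shaker or brush by more than 15 mm, or the baking tray struck with more than 2 N (distance of any of puff_done, stand_done from where it was at the start of the episode above 0.012 m or distance of any of shaker, brush from where it was at the start of the episode above 0.015 m or contact force between any of the fingers, the arm and tray above 2 N).
It also fails if it takes over 48 s, if anything falls off the work surface, if the arm or the gripper's body presses on something with over 40 N, if the wrist force passes 120 N, or if a joint passes its speed limit or range.

### The arm

A 6-joint arm with a two-finger parallel gripper is mounted at the origin on the work surface. World frame = base frame: x ahead of the robot, y to its left, z up, the work surface at z = 0. Lengths are in m, angles in degrees, forces in N, time in s.
With the tool pointing down it reaches from about 0.4 to 0.825 m from the base axis. Payload 7 kg.
Tool frame: the origin (TCP) lies between the finger pads; the fingertips stand ctrl.nose_length ahead of it and the grasp point (between the pads) lies 2 mm behind it (ctrl.nose_length is the distance from the TCP to the fingertips, in m); z points along the fingers, y is the line along which they close (so a half turn about z gives the same grasp; the last joint's range is limited). The gripper opens to 88 mm and grips with 3 to 60 N. Pads are 19 mm wide; open, the fingers measure 130 mm over their backs; the gripper's body (78 mm by 193 mm) begins 47 mm behind the grasp point.
Start: joints at [87.095, 20.546, 0.682, 0, -70.136, -16.507], TCP at [0.224, 0.637, 0.244] pointing down, gripper open.
Joint ranges: [-176.03, 176.03], [-82.01, 121.73], [-58.28, 71.71], [-173.87, 95.51], [-174.79, -0.11], [-173.66, 173.66]. Speed limits (degrees/s): [136.94, 136.94, 172.46, 180, 180, 180].

### API

Orientations are given as [roll, pitch, yaw] about the fixed x, y, z axes, in that order (R = Rz(yaw) Ry(pitch) Rx(roll)).
In Python, from plant import ctrl gives the robot as it stands.
- The arm moves only by the tool apply_moves, never from a script. Its argument "commands" is a list of rows, each a list of 3 entries, a list of its own where there are three numbers: the shift along the world's x, y, z in cm, then the turn about the world's z in rad, then the closure, from 0 (fully open) to 1 (shut). In form: [[[x, y, z], turn, jaw], ...]. A call has 1 to 20 rows; each row is the pose to reach, as a shift and turn from the pose commanded when the call began; what a row does not reach only later rows make up. A row lasts 1/12 s, in which the tool goes at most 41.7 mm and 7.16 degrees, less where a joint would pass 70% of its speed; a pose out of reach is approached as far as the arm can. A call with a gripper value outside its range is refused whole. The fingers move at their own pace and stop on an object; the grip force is fixed at half the most. Time passes only in rows, so rows that repeat a pose let the fingers close. It gives the time, the measured TCP pose, the force, the opening and the grip force at its end, in the units of the state.
- ctrl.get_obs(): the state, without advancing time (a new reading comes with each control period).
- ctrl.snapshot(name): name is "side" or "top"; returns a dict with "img" (420x560x3 uint8, red, green, blue), "fx", "fy", "cx", "cy" (pixels), "dist_coeffs" ([k1, k2, p1, p2, k3] as OpenCV has them; the pictures are not rectified), "T" (4x4, takes a point from camera to world coordinates). Camera axes: x right, y up, looking along -z (the intrinsics and any distortion apply to the point x, -y, -z); pixel columns grow to the right and rows downward; lengths in m; the calibration is good to about 2 mm. A picture is of the moment at which its call begins. There is no depth.
- ctrl.close_job(): hands the job in; it is judged then, once.
Trained networks look in a picture, given as the dict that the camera call returned (one of the last four; its "shot" number tells which), for a name from the list of things; names that differ only in an ending like _2 or _b are one class to them, and where a whole thing is asked for, a point or a joint stands for the part that bears it (a point fixed in the world has none). Each returns a list of dicts, best first, with "score" (0 to 1); they miss things now and then, are a little off and sometimes report something else, mostly with a low value. They report only what shows in the picture. A call takes as long as a camera call. They do not tell look-alikes from the thing itself.
- ctrl.search_frame(picture, target): "at" ([column, row] in pixels, amid what is visible of it).
- ctrl.spot_point(picture, target): "at" ([column, row] in pixels: a listed point, or the origin of a listed thing).
The state is a dict: "clock": time; "joint_pos": joint angles; "qvel": joint speeds; "tau": joint torques, N m; "tool_pos": TCP position; "orientation": TCP orientation; "force": force on the tool from outside, world axes, zero at the start; "moment": the same for the moment, N m; "opening": finger opening in m; "gripper_force": force on a finger pad.
Only numpy, scipy, OpenCV 4.12 (cv2) and the standard library are available. Lean on these libraries where they do the work, as an engineer would, in place of code of your own. Each camera call takes 0.05 s, during which the arm holds its last target. There are 200 camera calls.

## Working session

There is one attempt and no reset: what is moved stays moved. The work goes in short steps, Python scripts to look and compute and a tool call to move; the robot and the scene stay as the last step left them, time stands still between calls to the robot, and variables do not carry over. Pictures are saved under pics/ and viewed, at most 10 in all, crops included, and the job is handed in when it is done.

Besides the shell and the picture viewer there is one more tool, called after "Call:" by a JSON object that holds its "name" and its "arguments". apply_moves: Moves the arm, as the interface text tells. Its arguments: {"type":"object","properties":{"commands":{"type":"array"}},"required":["commands"]}

```bash
mkdir -p pics
cat > h.py <<'E'
import numpy as np, cv2
from plant import ctrl
def ray(s,uv):
    K=np.array([[s['fx'],0,s['cx']],[0,s['fy'],s['cy']],[0,0,1]])
    p=cv2.undistortPoints(np.array([[uv]],float),K,np.array(s['dist_coeffs'],float))[0,0]
    T=np.array(s['T']); d=T[:3,:3]@np.array([p[0],-p[1],-1]); return T[:3,3],d
def atz(s,uv,z):
    o,d=ray(s,uv); return o+d*(z-o[2])/d[2]
def proj(s,P):
    T=np.array(s['T']); q=(np.asarray(P)-T[:3,3])@T[:3,:3]; q=q*[1,-1,-1]
    K=np.array([[s['fx'],0,s['cx']],[0,s['fy'],s['cy']],[0,0,1]])
    return cv2.projectPoints(q.reshape(-1,1,3),np.zeros(3),np.zeros(3),K,np.array(s['dist_coeffs'],float))[0][:,0]
def save(s,n): cv2.imwrite(f'pics/{n}.png',s['img'][:,:,::-1])
E
python3 - <<'E'
from h import *
o=ctrl.get_obs(); print(o['clock'],o['tool_pos'],o['orientation'],o['opening'],ctrl.nose_length)
for n in('top','side'):
    s=ctrl.snapshot(n); save(s,n+'0'); print(n,np.round(s['T'],3).tolist(),s['fx'])
    for t,z in(('puff',.07),('stand',0),('shaker',0),('brush',0),('tray',0)):
        for r in ctrl.spot_point(s,t)[:4]: print(t,np.round(r['at'],1),round(r['score'],2),np.round(atz(s,r['at'],z),4))
E
```

```text
0.0 [0.22421585 0.63618403 0.24264471] [ 1.79906268e+02 -8.51329867e-03 -1.94189025e+01] 0.08760736672734734 0.017
top [[0.055, 0.974, -0.22, 0.32], [-0.999, 0.054, -0.01, 0.01], [0.002, 0.22, 0.975, 1.318], [0.0, 0.0, 0.0, 1.0]] 449.44180638601887
stand [263.4 295.2] 0.78 [0.3926 0.0477 0.    ]
stand [253.3 197.9] 0.75 [0.6827 0.0961 0.    ]
shaker [295.4 170.5] 0.73 [ 0.7773 -0.0278  0.    ]
brush [421.1 253. ] 0.95 [ 0.5414 -0.4106  0.    ]
tray [139.9 221.3] 0.65 [0.5913 0.431  0.    ]
side [[0.998, 0.044, -0.047, 0.533], [-0.064, 0.759, -0.648, -0.76], [0.007, 0.65, 0.76, 0.993], [0.0, 0.0, 0.0, 1.0]] 477.78920628458104
puff [243.1 186. ] 0.91 [0.5326 0.0999 0.07  ]
puff [257.7 291.8] 0.41 [ 0.5545 -0.2204  0.07  ]
stand [301.5 201. ] 0.95 [0.6918 0.0993 0.    ]
stand [246.9 209.8] 0.82 [0.5401 0.0763 0.    ]
stand [197.4 219.3] 0.71 [0.4069 0.0508 0.    ]
shaker [337.2 238.8] 0.85 [ 0.7698 -0.0353  0.    ]
brush [250.7 387.3] 0.98 [ 0.5298 -0.4052 -0.    ]
tray [255.7 121.8] 0.68 [0.5822 0.4454 0.    ]
```

Run:
```python
import cv2
a=cv2.imread('pics/top0.png');b=cv2.imread('pics/side0.png')
c=cv2.resize(a[140:320,200:440],(800,600),interpolation=cv2.INTER_CUBIC);cv2.imwrite('pics/t0c.png',c)
c=cv2.resize(b[130:310,150:390],(800,600),interpolation=cv2.INTER_CUBIC);cv2.imwrite('pics/s0c.png',c)
```

```text
(no output)
```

View pics/t0c.png

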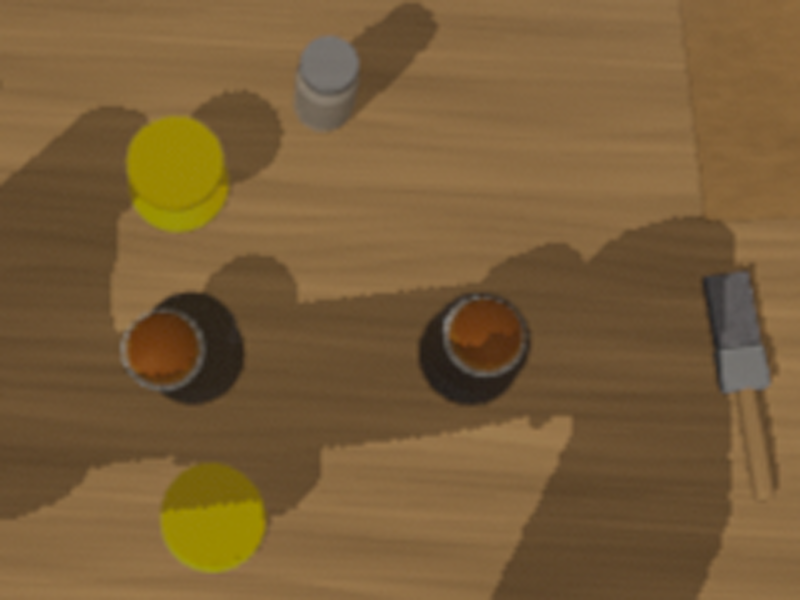

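View pics/s0c.png

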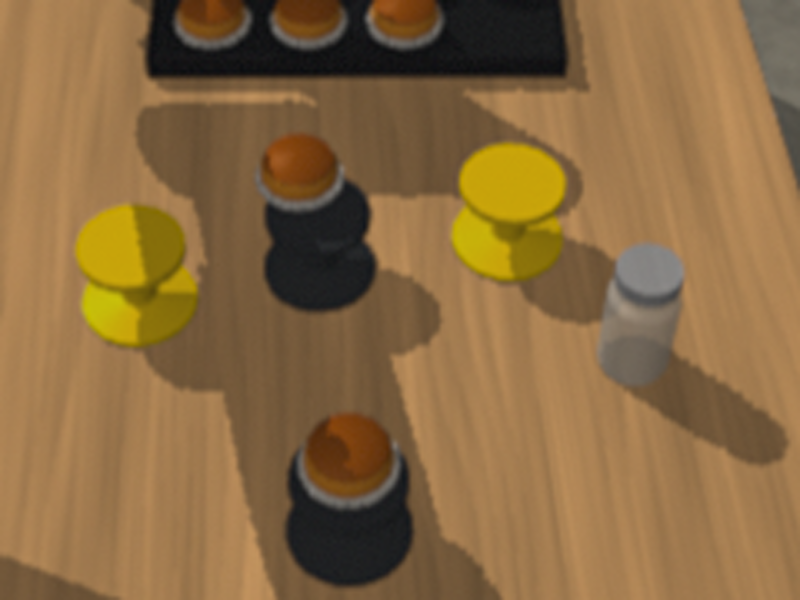

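The left stand carries the off-centre puff: in the top crop the puff is at (163,349) and its plate's centre is near (197,348). The right one at (483,335) is the centred neighbour, and the yellow ones are look-alikes. Next I refine with a silhouette fit, using the neighbour pair as a bias check.

```bash
cat > fit.py <<'E'
from h import *
from scipy.optimize import minimize
a=np.linspace(0,2*np.pi,48,endpoint=False)
def ring(x,y,r,z): return np.c_[x+r*np.cos(a),y+r*np.sin(a),0*a+z]
U=4
def hull(s,m,rings,roi):
    p=proj(s,np.vstack(rings)); h=cv2.convexHull(((p-roi[:2]+.5)*U*16).astype(np.int32))
    cv2.fillPoly(m,[h],1,shift=4)
def render(s,v,roi):
    H,W=roi[3]*U,roi[2]*U; st=np.zeros((H,W),np.uint8); pf=st.copy()
    x,y,px,py=v
    hull(s,st,[ring(x,y,.042,.07),ring(x,y,.042,.064)],roi); hull(s,st,[ring(x,y,.046,0),ring(x,y,.046,.006)],roi)
    hull(s,st,[ring(x,y,.008,.0),ring(x,y,.008,.07)],roi)
    e=[ring(px,py,.0315*np.cos(t),.091+.025*np.sin(t)) for t in np.linspace(0,1.5,7)]
    hull(s,pf,[ring(px,py,.017,.07),ring(px,py,.034,.086),ring(px,py,.034,.091)]+e,roi)
    st[pf>0]=0
    r=lambda m: cv2.resize(m.astype(np.float32),(roi[2],roi[3]),interpolation=cv2.INTER_AREA)
    return r(st),r(pf)
def fit(s,v0):
    c=proj(s,[[v0[0],v0[1],.05]])[0]; roi=(int(c[0])-45,int(c[1])-45,90,90)
    im=s['img'][roi[1]:roi[1]+90,roi[0]:roi[0]+90]; hsv=cv2.cvtColor(im,cv2.COLOR_RGB2HSV)
    S,V=hsv[...,1],hsv[...,2]; dark=((V<58)).astype(np.float32)
    puff=(((S>195)&(hsv[...,0]<17)|(S<70))&(V>=58)).astype(np.float32)
    def cost(v):
        st,pf=render(s,v,roi); return np.abs(st-dark).sum()+np.abs(pf-puff).sum()
    r=None
    for k in range(3):
        b=v0 if r is None else r.x
        r=minimize(cost,b,method='Nelder-Mead',options=dict(initial_simplex=np.vstack([b]+[b+d for d in np.eye(4)*.006/(k+1)]),xatol=1e-5,fatol=.1))
    st,pf=render(s,r.x,roi); o=im.copy()
    for m,cl in((st,(0,255,255)),(pf,(0,255,0))):
        cs,_=cv2.findContours((m>.5).astype(np.uint8),cv2.RETR_EXTERNAL,cv2.CHAIN_APPROX_NONE); cv2.drawContours(o,cs,-1,cl,1)
    mk=np.dstack([puff*255,dark*255,0*dark]).astype(np.uint8)
    return r.x,r.fun,np.hstack([o,mk])[:,:,::-1]
def run(name):
    rows=[]
    for n in('top','side'):
        s=ctrl.snapshot(n); ims=[]
        for w,v in(('L',[.54,.077,.533,.1]),('R',[.545,-.215,.545,-.215])):
            x,f,i=fit(s,np.array(v)); print(n,w,np.round(x*1e3,1),'off',np.round((x[2:]-x[:2])*1e3,1),round(f)); ims.append(i)
        rows.append(np.hstack(ims))
    cv2.imwrite(f'pics/{name}.png',cv2.resize(np.vstack(rows),None,fx=2.2,fy=2.2,interpolation=cv2.INTER_NEAREST))
if __name__=='__main__':
    import sys; run(sys.argv[1])
E
python3 fit.py f0
```

```text
top L [536.8  75.8 524.3  93.3] off [-12.4  17.5] 199
top R [ 549.6 -171.   550.9 -170. ] off [1.3 1. ] 285
side L [535.5  78.1 523.4  96.2] off [-12.1  18.1] 279
side R [ 548.6 -168.   549.  -171.3] off [ 0.4 -3.4] 231
```

View pics/f0.png

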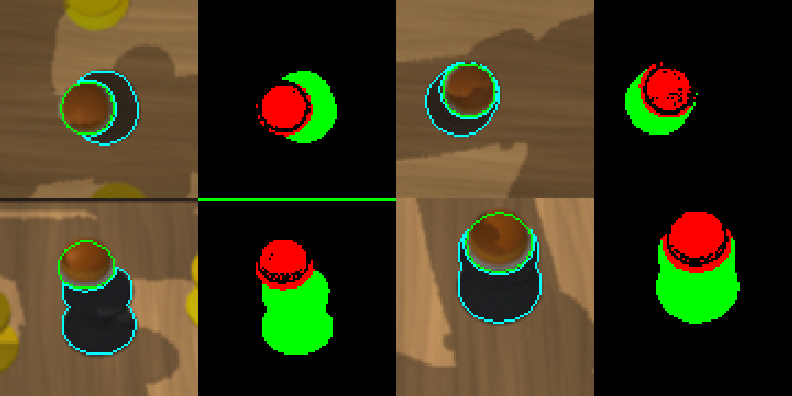

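The outlines match. The stand is at about (536,77) mm and the puff at (524,95), so the offset is (-12.3, 17.8) mm. I'll straddle the puff with the open fingers along the push line and slide it with the trailing pad.

Call:
{"name": "apply_moves", "arguments": {"commands": [[[30, -54.1, 0], 0.944, 0], [[30, -54.1, 0], 0.944, 0], [[30, -54.1, 0], 0.944, 0], [[30, -54.1, 0], 0.944, 0], [[30, -54.1, 0], 0.944, 0], [[30, -54.1, 0], 0.944, 0], [[30, -54.1, 0], 0.944, 0], [[30, -54.1, 0], 0.944, 0], [[30, -54.1, 0], 0.944, 0], [[30, -54.1, 0], 0.944, 0], [[30, -54.1, 0], 0.944, 0], [[30, -54.1, 0], 0.944, 0], [[30, -54.1, 0], 0.944, 0], [[30, -54.1, 0], 0.944, 0], [[30, -54.1, 0], 0.944, 0], [[30, -54.1, 0], 0.944, 0], [[30, -54.1, 0], 0.944, 0], [[30, -54.1, 0], 0.944, 0], [[30, -54.1, 0], 0.944, 0], [[30, -54.1, 0], 0.944, 0]]}}

```text
clock: 2.37
tool_pos: [0.524, 0.0966, 0.2437]
orientation: [-180.0, -0.0, 34.8]
force: [-0.4, 0.1, -0.1]
opening: 0.0875
gripper_force: 0.0
```

Call:
{"name": "apply_moves", "arguments": {"commands": [[[0, -0.1, -2], 0, 0], [[0, -0.1, -4], 0, 0], [[0, -0.1, -6], 0, 0], [[0, -0.1, -8], 0, 0], [[0, -0.1, -9.5], 0, 0], [[0, -0.1, -10], 0, 0], [[0, -0.1, -10], 0, 0], [[0, -0.1, -10], 0, 0]]}}

```text
clock: 3.03
tool_pos: [0.5246, 0.0953, 0.1442]
orientation: [180.0, -0.0, 34.8]
force: [-0.4, 0.9, 0.4]
opening: 0.0874
gripper_force: 0.0
```

Run:
```python
from h import *
o=ctrl.get_obs(); print(o['clock'],o['tool_pos'])
c=[]
for n in('top','side'):
    s=ctrl.snapshot(n); p=proj(s,[[.53,.085,.09]])[0].astype(int)
    im=s['img'].copy()
    c.append(cv2.resize(im[p[1]-60:p[1]+60,p[0]-50:p[0]+50],None,fx=4,fy=4,interpolation=cv2.INTER_CUBIC))
cv2.imwrite('pics/a1.png',np.hstack(c)[:,:,::-1])
```

```text
3.0333 [0.52457119 0.09534217 0.14420128]
```

View pics/a1.png

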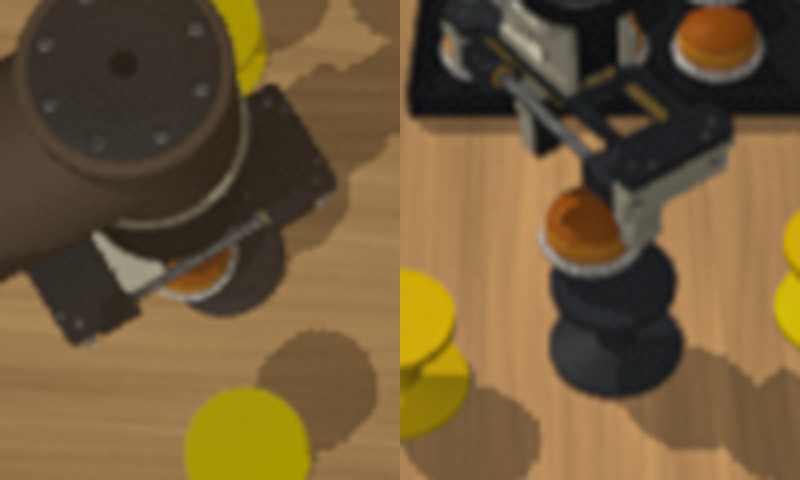

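The fingers straddle the puff along the push line (puff at about (195,275) in the left panel, near finger at (635,225) in the right panel). Descending.

Call:
{"name": "apply_moves", "arguments": {"commands": [[[0, 0, -0.5], 0, 0], [[0, 0, -1], 0, 0], [[0, 0, -1.5], 0, 0], [[0, 0, -2], 0, 0], [[0, 0, -2.5], 0, 0], [[0, 0, -3], 0, 0], [[0, 0, -3.5], 0, 0], [[0, 0, -4], 0, 0], [[0, 0, -4.4], 0, 0], [[0, 0, -4.7], 0, 0], [[0, 0, -4.7], 0, 0], [[0, 0, -4.7], 0, 0]]}}

```text
clock: 4.13
tool_pos: [0.5243, 0.0946, 0.0964]
orientation: [180.0, 0.0, 34.7]
force: [-0.3, 0.3, -0.1]
opening: 0.0877
gripper_force: 0.0
```

Call:
{"name": "apply_moves", "arguments": {"commands": [[[0.09, -0.13, 0], 0, 0], [[0.17, -0.25, 0], 0, 0], [[0.25, -0.37, 0], 0, 0], [[0.34, -0.5, 0], 0, 0], [[0.42, -0.62, 0], 0, 0], [[0.5, -0.74, 0], 0, 0], [[0.59, -0.87, 0], 0, 0], [[0.67, -0.99, 0], 0, 0], [[0.76, -1.11, 0], 0, 0], [[0.84, -1.24, 0], 0, 0], [[0.92, -1.36, 0], 0, 0], [[1.01, -1.48, 0], 0, 0], [[1.1, -1.61, 0], 0, 0], [[1.18, -1.73, 0], 0, 0], [[1.26, -1.85, 0], 0, 0], [[1.35, -1.98, 0], 0, 0], [[1.43, -2.1, 0], 0, 0], [[1.5, -2.2, 0], 0, 0], [[1.5, -2.2, 0], 0, 0], [[1.5, -2.2, 0], 0, 0]]}}

```text
clock: 5.8
tool_pos: [0.5393, 0.0725, 0.0965]
orientation: [180.0, 0.0, 34.7]
force: [-0.4, -0.6, -0.2]
opening: 0.0875
gripper_force: 0.0
```

Run:
```python
from h import *
o=ctrl.get_obs(); print(o['clock'],o['tool_pos'])
c=[]
for n in('top','side'):
    s=ctrl.snapshot(n); p=proj(s,[[.53,.085,.09]])[0].astype(int)
    im=s['img'].copy()
    c.append(cv2.resize(im[p[1]-60:p[1]+60,p[0]-50:p[0]+50],None,fx=4,fy=4,interpolation=cv2.INTER_CUBIC))
cv2.imwrite('pics/a2.png',np.hstack(c)[:,:,::-1])
```

```text
5.8 [0.53934688 0.07248045 0.09648924]
```

View pics/a2.png

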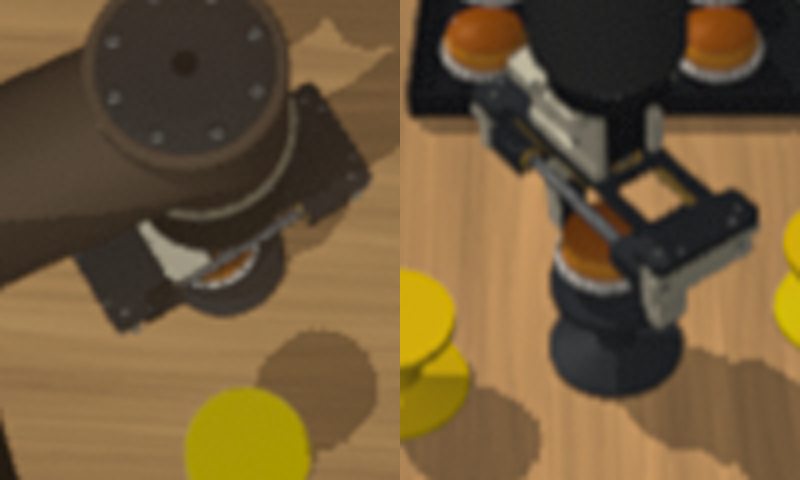

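The puff is upright and moving with the pad (dome at (590,245) in the right panel). I'll push a little more, back off, lift, and measure.

Call:
{"name": "apply_moves", "arguments": {"commands": [[[0.06, -0.08, 0], 0, 0], [[0.11, -0.17, 0], 0, 0], [[0.17, -0.25, 0], 0, 0], [[0.17, -0.25, 0], 0, 0], [[0.0, 0.0, 0], 0, 0], [[-0.2, 0.3, 0], 0, 0], [[-0.39, 0.57, 0], 0, 0], [[-0.39, 0.57, 0], 0, 0], [[-0.39, 0.57, 0.5], 0, 0], [[-0.39, 0.57, 1.5], 0, 0], [[-0.39, 0.57, 3], 0, 0], [[-0.39, 0.57, 5], 0, 0], [[-0.39, 0.57, 8], 0, 0], [[-0.39, 0.57, 12], 0, 0], [[-0.39, 3.57, 15], 0, 0], [[-0.39, 7.57, 15], 0, 0], [[-0.39, 11.57, 15], 0, 0], [[-0.39, 15.57, 15], 0, 0], [[-0.39, 19.57, 15], 0, 0], [[-0.39, 23.57, 15], 0, 0]]}}

```text
clock: 7.57
tool_pos: [0.5352, 0.3101, 0.2482]
orientation: [-180.0, -0.1, 34.7]
force: [0.7, -0.4, -0.4]
opening: 0.088
gripper_force: 0.0
```

```bash
sed -i "s/\.533,\.1\]/.536,.077]/" fit.py; python3 -c "
from plant import ctrl;o=ctrl.get_obs();print(o['clock'],o['tool_pos'])"; python3 fit.py f2
```

```text
7.5667 [0.53518553 0.31008823 0.24816452]
top L [543.3  75.8 533.   77.6] off [-10.3   1.7] 446
top R [ 548.8 -170.   549.9 -169. ] off [1.1 1. ] 322
side L [537.   79.3 534.2  78.1] off [-2.8 -1.2] 363
side R [ 548.6 -167.7  548.4 -171.6] off [-0.2 -4. ] 369
```

View pics/f2.png

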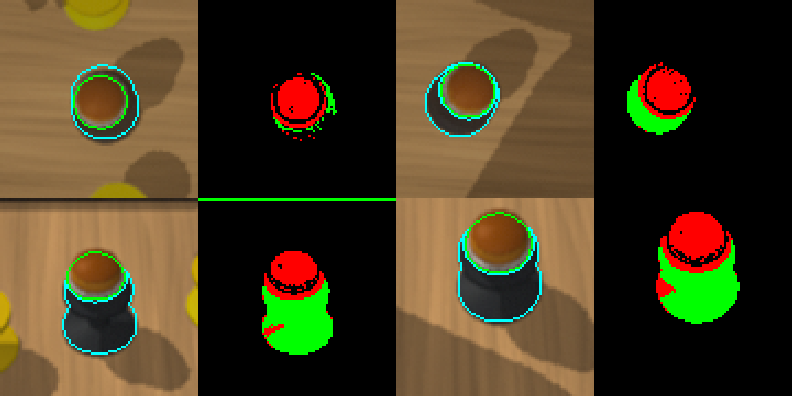

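The hand's shadow is gone, so the stand is lit and my threshold is too low for it. I'll adjust it.

```bash
sed -i "s/dark=((V<58))/dark=((V<58)|((S<100)\&(V<95)))/; s/|(S<70))&(V>=58))/|(S<80))\&(dark==0)\&(V>=58))/" fit.py; python3 fit.py f3
```

```text
top L [539.1  74.9 534.   78.5] off [-5.1  3.7] 264
top R [ 550.2 -169.3  550.5 -171.1] off [ 0.2 -1.9] 253
side L [536.3  78.5 533.7  80.7] off [-2.6  2.2] 280
side R [ 548.5 -168.6  548.2 -169.4] off [-0.3 -0.7] 223
```

View pics/f3.png

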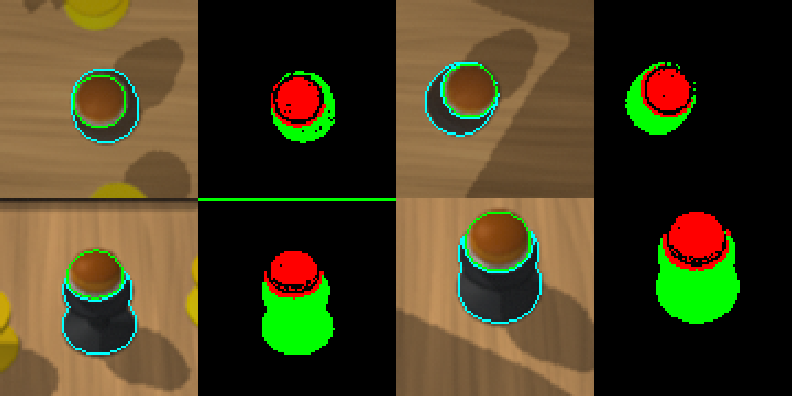

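Puff and stand are both upright, with about 3.5 mm left in the same direction. I'll retrace and push 3 mm further than before.

Call:
{"name": "apply_moves", "arguments": {"commands": [[[0, -4, 0], 0, 0], [[0, -8, 0], 0, 0], [[0, -12, 0], 0, 0], [[0, -16, 0], 0, 0], [[0, -20, 0], 0, 0], [[0, -23, 0], 0, 0], [[0, -23, -0.5], 0, 0], [[0, -23, -4], 0, 0], [[0, -23, -7], 0, 0], [[0, -23, -9.5], 0, 0], [[0, -23, -10], 0, 0], [[0, -23, -10.5], 0, 0], [[0, -23, -11.2], 0, 0], [[0, -23, -11.9], 0, 0], [[0, -23, -12.6], 0, 0], [[0, -23, -13.3], 0, 0], [[0, -23, -14], 0, 0], [[0, -23, -14.6], 0, 0], [[0, -23, -15], 0, 0], [[0, -23, -15], 0, 0]]}}

```text
clock: 9.43
tool_pos: [0.5349, 0.0781, 0.0955]
orientation: [-180.0, 0.1, 34.7]
force: [-0.7, -0.1, 0.2]
opening: 0.0875
gripper_force: 0.0
```

Call:
{"name": "apply_moves", "arguments": {"commands": [[[0.11, -0.17, 0], 0, 0], [[0.22, -0.33, 0], 0, 0], [[0.32, -0.47, 0], 0, 0], [[0.4, -0.59, 0], 0, 0], [[0.48, -0.7, 0], 0, 0], [[0.56, -0.82, 0], 0, 0], [[0.62, -0.91, 0], 0, 0], [[0.68, -0.99, 0], 0, 0], [[0.73, -1.07, 0], 0, 0], [[0.73, -1.07, 0], 0, 0], [[0.73, -1.07, 0], 0, 0]]}}

```text
clock: 10.35
tool_pos: [0.5427, 0.0675, 0.0965]
orientation: [-180.0, 0.0, 34.7]
force: [0.1, 0.1, 0.1]
opening: 0.0877
gripper_force: 0.0
```

Call:
{"name": "apply_moves", "arguments": {"commands": [[[-0.11, 0.17, 0], 0, 0], [[-0.28, 0.42, 0], 0, 0], [[-0.45, 0.66, 0], 0, 0], [[-0.56, 0.82, 0], 0, 0], [[-0.56, 0.82, 0], 0, 0], [[-0.56, 0.82, 0.5], 0, 0], [[-0.56, 0.82, 1.5], 0, 0], [[-0.56, 0.82, 3], 0, 0], [[-0.56, 0.82, 5], 0, 0], [[-0.56, 0.82, 8], 0, 0], [[-0.56, 0.82, 12], 0, 0], [[-0.56, 3.82, 15], 0, 0], [[-0.56, 7.82, 15], 0, 0], [[-0.56, 11.82, 15], 0, 0], [[-0.56, 15.82, 15], 0, 0], [[-0.56, 19.82, 15], 0, 0], [[-0.56, 23.82, 15], 0, 0], [[-0.56, 23.82, 15], 0, 0], [[-0.56, 23.82, 15], 0, 0]]}}

```text
clock: 11.93
tool_pos: [0.5368, 0.3078, 0.2469]
orientation: [180.0, 0.0, 34.8]
force: [-0.1, -0.9, 0.3]
opening: 0.0876
gripper_force: 0.0
```

```bash
python3 fit.py f4; python3 fit.py f5
```

```text
top L [538.2  74.4 536.3  76.3] off [-1.9  2. ] 272
top R [ 550.2 -170.2  550.7 -171.1] off [ 0.4 -0.9] 243
side L [535.7  78.2 535.2  78. ] off [-0.5 -0.2] 269
side R [ 548.5 -168.5  548.2 -169.4] off [-0.3 -0.8] 220
top L [538.8  75.5 536.7  76.6] off [-2.2  1.1] 281
top R [ 551.  -171.7  550.3 -171.2] off [-0.7  0.5] 241
side L [536.3  78.6 534.8  78. ] off [-1.4 -0.6] 278
side R [ 548.5 -168.3  548.2 -169.4] off [-0.3 -1. ] 223
```

View pics/f4.png

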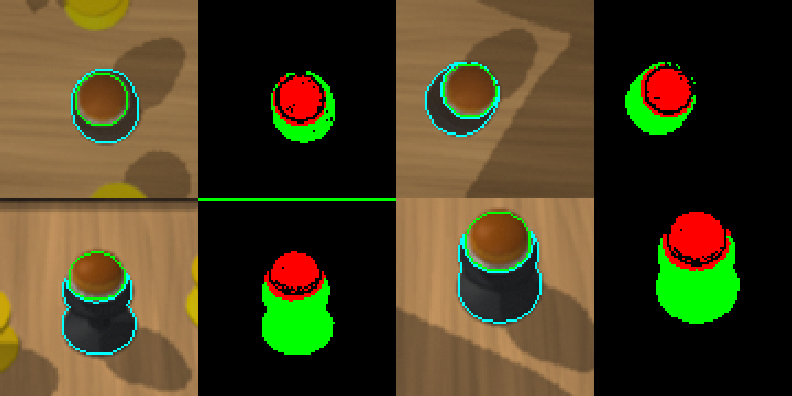

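The puff is upright, about 2 mm off centre in both views. The stands have not moved and the hand is clear.

```bash
python3 -c "
from plant import ctrl;print(ctrl.close_job())"
```

```text
the job is handed in; nothing more can be done
None
```

The puff now sits upright about 2 mm from the middle of its stand by the camera fits (6 mm allowed), both stands measure where they started, the hand is clear, and the job is handed in, though no verdict came back.

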